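Draw the sprung telescopic rod to its mark and hold it for locking

TASK

Lay the loose telescopic rod in the free lane of the wooden cradle, the same way round as the finished rod there (hexagonal end plug in the cross slot, knob out over the open end), setting it down without dropping it. Then pull its knob out against the spring until the whole dark band on the thin rod has just come out of the collar, as on the finished rod, and finish still holding it there, so that I can tighten the lock collar. Leave the finished rod as it lies and do not knock over the small bottle.

Things in the scene. Friction and masses are not known exactly. Their poses are not given: they have to be found in the camera images.
- rod: loose sprung telescopic rod, 244 mm long, 0.21-0.37 kg, lying flat. Origin on its underside, 16 mm below its axis, under the tube's middle. +x along it to the plug, -x to the knob, z up. Along x: aluminium tube, 22 mm dia., -70 to 78 mm; hex steel plug, 32 mm across flats, 78 to 90; grey lock collar, 32 mm dia., -70 to -96; metal lip to -98 (the mouth), whence a 12 mm draw rod with a black knob
- rod_grip (a point): middle of the aluminium tube, on the rod's axis: the place to carry the rod by, near its centre of mass
- rod_mouth (a point): centre of the collar's mouth, on the rod's axis, where the draw rod comes out
- draw_rod (a joint): how far the draw rod is pulled out, m: 0 at rest, stop at 0.065. A spring pulls it back: 3 N at the start plus 1.8 N per cm. Its one dark band, 8 mm wide, is hidden in the collar at rest; the band's inner edge comes level with the mouth at 0.045 (11 N): the length wanted, as on the finished rod
- knob (a point): middle of the knob's waist, on the rod's axis, moving with the draw rod; at rest 34 mm outside the mouth. The waist is 20 mm in diameter and 28 mm long; a flange, 27 mm in diameter and 6 mm thick, closes its outer end, so fingers round the waist can pull on it. 18 mm of 12 mm rod is bare between knob and mouth at rest
- cradle: fixed wooden cradle; origin on the table, +x along its lanes to the closed end, -x out over the open end (pull this way), z up. Board x -72 to 116, y -90 to 90 mm, 18 high. Two 10 mm uprights at x -60 to -50 and 64 to 74, 55.5 high, with 60 degree V notches, 34 mm wide at the top, for two lanes at y = 45 and -45; a plain upright at x 94 to 104, 47.5 high. Between 74 and 94: the cross slot
- free_lane (a point): axis of the free lane, 48 mm above the table, at x 0, y +45 mm of the cradle. rod_grip lies here when the rod is seated, the rod's +x along the cradle's +x; the 12 mm plug has 4 mm of play each way in the 20 mm cross slot and bears on the V upright when the knob is pulled
- set_rod: the finished rod: same make, origin and axes, locked with its draw rod 45 mm out, lying loose in the other lane (y -45 mm of the cradle), 90 mm beside the free one; its knob ends at x -199 mm. Leave it lying as it is
- thread_lock: small red bottle, 28 mm in diameter, 88 mm high, standing on the table between the loose rod and the cradle, on the robot's side; origin at the centre of its foot, z up. Do not knock it over

How it is judged:
On the way:
1. the rod lies seated in the free lane, plug in the slot, knob over the open end, still shut, and the fingers have let go (x of rod_grip in the frame of free_lane between -0.007 and 0.007 m and y of rod_grip in the frame of free_lane between -0.005 and 0.005 m and z of rod_grip in the frame of free_lane below 0.005 m and x of knob in the frame of free_lane below -0.1 m and angle between the x axis of rod and the x axis of cradle, either way round below 0.06 rad and value of joint draw_rod below 0.008 m and contact force between the fingers and rod below 0.1 N), for 0.2 s.
At the end, for the whole second after the job is handed in: rod seated in the free lane, plug in the slot, knob over the open end (7 mm along, 6 mm across and in height, 0.06 rad), at rest; draw rod out 45 mm within 4 mm; fingers on the knob with over 3 N, the cradle not touching the draw rod (x of rod_grip in the frame of free_lane between -0.007 and 0.007 m and y of rod_grip in the frame of free_lane between -0.006 and 0.006 m and z of rod_grip in the frame of free_lane below 0.006 m and x of knob in the frame of free_lane below -0.1 m and angle between the x axis of rod and the x axis of cradle, either way round below 0.06 rad and value of joint draw_rod between 0.041 and 0.049 m and contact force between the fingers and draw_rod above 3 N and contact force between draw_rod and cradle below 0.5 N and linear speed of rod below 0.02 m/s); the arm keeps its last pose, push and grip.
It fails at once if the finished rod is shifted by more than 12 mm (distance of set_rod from where it was at the start of the episode above 0.012 m).
It fails at once if the small bottle is knocked over (angle between thread_lock's own z axis and vertical above 0.5 rad).
It fails at once if the rod is dropped: out of the fingers more than 40 mm above its seat (height (world z) of rod_grip above 0.088 m and contact force between the fingers and rod below 0.05 N).
It also fails if it takes over 54 s, if anything falls off the work surface, if the arm or the gripper's body presses on something with over 40 N, if the wrist force passes 120 N, or if a joint passes its speed limit or range.

ROBOT

A 6-joint arm with a two-finger parallel gripper is mounted at the origin on the work surface; the furniture and walls round the work are solid. World frame = base frame: x ahead of the robot, y to its left, z up, the work surface at z = 0. Lengths are in m, angles in rad, forces in N, time in s.
With the tool pointing down it reaches from about 0.35 to 0.775 m from the base axis. Payload 5.5 kg.
Tool frame: the origin (TCP) lies at the very end of the fingers, on their centre line; the grasp point (between the pads) lies 19 mm behind it; z points along the fingers, y is the line along which they close (so a half turn about z gives the same grasp; the last joint's range is limited). The gripper opens to 85 mm and grips with 20 to 120 N. Pads are 22 mm wide; open, the fingers measure 114 mm over their backs; the gripper's body (76 mm by 85 mm) begins 54 mm behind the grasp point. The pads swing forward as they close: fully open they stand 13 mm farther back than shut.
Start: joints at [-0.14, 0.313, 0.046, 1.304, 0, 1.431], TCP at [0.575, -0, 0.231] pointing down, gripper open.
Joint ranges: [-2.76, 2.76], [-0.86, 1.69], [-1.03, 1.26], [-2.2, 2.34], [-1.47, 1.5], [-3.14, 3.14]. Speed limits (rad/s): [2.57, 2.57, 3.14, 3.14, 3.14, 3.14].

INTERFACE

Orientations are given as a unit quaternion [w, x, y, z].
In Python, from workcell import env, viewer, nets gives the robot as it stands. The module is installed in compiled form; this text tells all that it offers.
- The arm moves only by the tool pendant, called after "Emit:" in YAML: its name, and indented under it one key for each argument. Schema: {"type":"object","properties":{"segments":{"type":"array","items":{"type":"object","properties":{"xyz":{"type":"array","items":{"type":"number"},"minItems":3,"maxItems":3},"turn_vec":{"type":"array","items":{"type":"number"},"minItems":3,"maxItems":3}},"additionalProperties":false},"minItems":1,"maxItems":8},"aperture":{"type":"number"},"grip_force":{"type":"number"},"only":{"type":"string"},"quiet":{"type":"boolean"},"lines":{"type":"string"}},"required":["segments"],"additionalProperties":false}. segments is a list of rows, 1 to 8 of them, each an object with the fields xyz (a list: dx, dy, dz in m), turn_vec (a list: a rotation vector rx, ry, rz in rad); a field left out counts as zero; each row is the pose to reach, as a shift and turn from the pose commanded when the call began, along the tool's axes at that moment; what a row does not reach only later rows make up. A row lasts 1/8 s, in which the tool goes at most 0.0625 m and 0.188 rad, less where a joint would pass 70% of its speed; a pose out of reach is approached as far as the arm can. aperture is the finger opening in m, set as the call begins (left out keeps the last). The fingers move at their own pace and stop on an object; grip_force is the grip in N (left out, the last holds). Time passes only in rows, so rows that do not move let the fingers close. The tool returns the time, the measured TCP pose, the force, the opening and the grip force at its end. only (a regular expression) keeps the lines of the reply that match it, lines (a string "A,B") keeps lines A to B, and quiet returns only ok. Input that does not fit is refused with a message, and nothing moves.
- env.get_state(): the state, without advancing time (a new reading comes with each control period).
- viewer.read_camera(name): name is "scene" or "side" or "wrist"; returns a dict with "image" (480x640x3 uint8, red, green, blue), "K" (3x3 intrinsics, pixels), "R" (3x3) and "t" (3): a world point X has camera coordinates R X + t. Camera axes: x right, y down, z forward; pixel columns grow to the right and rows downward; lengths in m; the calibration is good to about 2 mm. The wrist camera is an equidistant fisheye: a pixel r from the principal point sees the ray r / f radians off the axis. A picture is of the moment at which its call begins. There is no depth.
- env.hand_in(): hands the job in; it is judged then, once.
Trained networks look in a picture, given as the dict that the camera call returned (one of the last four; its "shot" number tells which), for a name from the list of things; names that differ only in an ending like _2 or _b are one class to them, and where a whole thing is asked for, a point or a joint stands for the part that bears it (a point fixed in the world has none). Each returns a list of dicts, best first, with "confidence" (0 to 1); they miss things now and then, are a little off and sometimes report something else, mostly with a low value. They report only what shows in the picture. A call takes as long as a camera call.
- nets.outline_of(label, picture): "region" (480x640 bool, what is visible of it) and "box" ([left, top, right, bottom] in pixels, round what is visible of it).
The state is a dict: "clock": time; "joint_pos": joint angles; "qvel": joint speeds; "tau": joint torques, N m; "tcp_pos": TCP position; "orientation": TCP orientation; "wrist_force": force on the tool from outside, world axes, zero at the start; "ft_torque": the same for the moment, N m; "finger_gap": finger opening in m; "grip_force": force on a finger pad.
Only numpy, scipy, OpenCV 4.12 (cv2) and the standard library are available. Lean on these libraries where they do the work, as an engineer would, in place of code of your own. Each camera call takes 0.05 s, during which the arm holds its last target. There are 200 camera calls.

## Working session

There is one attempt and no reset: what is moved stays moved. The work goes in short steps, Python scripts to look and compute and a tool call to move; the robot and the scene stay as the last step left them, time stands still between calls to the robot, and variables do not carry over. Pictures are saved under pics/ and viewed, at most 10 in all, crops included, and the job is handed in when it is done.

```bash
mkdir -p pics
```

Create h.py:
```python
from workcell import env, viewer, nets
import numpy as np, cv2
def shot(n,f=None):
    p=viewer.read_camera(n)
    if f: cv2.imwrite('pics/'+f,p['image'][:,:,::-1])
    return p
def plane(p,uv,z):
    uv=np.atleast_2d(np.asarray(uv,float)); K,R,t=p['K'],p['R'],p['t']
    d=np.c_[(uv[:,0]-K[0,2])/K[0,0],(uv[:,1]-K[1,2])/K[1,1],np.ones(len(uv))]@R
    c=-R.T@t
    return c+d*((z-c[2])/d[:,2])[:,None]
def proj(p,X):
    q=np.atleast_2d(X)@p['R'].T+p['t']; q=q@p['K'].T
    return q[:,:2]/q[:,2:]
```

Run:
```python
from h import *
np.set_printoptions(precision=4,suppress=True)
for n in('scene','side'):
    p=shot(n,n+'0.png'); print(n,p['K'].ravel(),-p['R'].T@p['t'],p['R'].ravel())
    for l in('rod','knob','cradle','set_rod','thread_lock'):
        for r in nets.outline_of(l,p)[:3]: 
            v,u=np.nonzero(r['region']); print(l,round(r['confidence'],2),r['box'],u.mean(),v.mean())
print(env.get_state())
```

```text
scene [562.5576   0.     323.782    0.     562.5576 235.4148   0.       0.
   1.    ] [ 0.2024 -0.473   0.5372] [ 0.8764 -0.4811  0.0232 -0.2606 -0.5142 -0.8171  0.4051  0.7101 -0.576 ]
rod 0.82 [226.9, 179.3, 344.4, 246.3] 281.63758782201404 212.03688524590163
knob 0.81 [321.1, 177.2, 343.0, 195.2] 332.36322869955154 186.68609865470853
cradle 0.6 [271.7, 229.7, 454.5, 375.1] 356.5958155016643 306.0882073228721
set_rod 0.7 [346.7, 234.9, 530.9, 364.5] 436.2751504729149 298.64345084551445
thread_lock 0.56 [250.1, 241.8, 271.4, 291.4] 258.135611907387 268.68357221609705
side [562.9723   0.     321.9956   0.     562.9723 237.2378   0.       0.
   1.    ] [0.3346 0.8629 0.4288] [-0.9615 -0.2749  0.0043 -0.1166  0.3935 -0.9119  0.249  -0.8773 -0.4104]
rod 0.67 [187.7, 311.4, 376.8, 339.3] 284.99024687595244 326.0716245047242
knob 0.68 [190.9, 319.0, 231.7, 336.7] 205.99622641509433 326.0056603773585
cradle 0.68 [281.2, 211.4, 390.8, 284.6] 337.6521545319465 248.2332838038633
set_rod 0.59 [299.6, 182.6, 327.0, 248.5] 313.49106203995797 218.7907465825447
thread_lock 0.85 [380.4, 244.6, 404.0, 298.6] 394.60505166475315 272.76119402985074
thread_lock 0.33 [277.3, 207.8, 395.9, 281.5] 337.41248720573185 248.1561631817517
{'clock': 0.6, 'joint_pos': array([-0.1396,  0.3132,  0.0461,  1.3036, -0.    ,  1.4312]), 'qvel': array([ 0.0013, -0.0006, -0.001 ,  0.0012, -0.0005,  0.0002]), 'tau': array([ -0.001 , -48.0152,  29.8664,   0.0004,  -0.0001,  -0.    ]), 'tcp_pos': array([ 0.5751, -0.    ,  0.2313]), 'orientation': array([0.0001, 0.7071, 0.7071, 0.    ]), 'wrist_force': array([-0.0499,  0.3244,  0.1226]), 'ft_torque': array([-0.0425,  0.012 ,  0.0138]), 'grip_force': 0.0, 'finger_gap': 0.08509165591589898}
```

View pics/scene0.png

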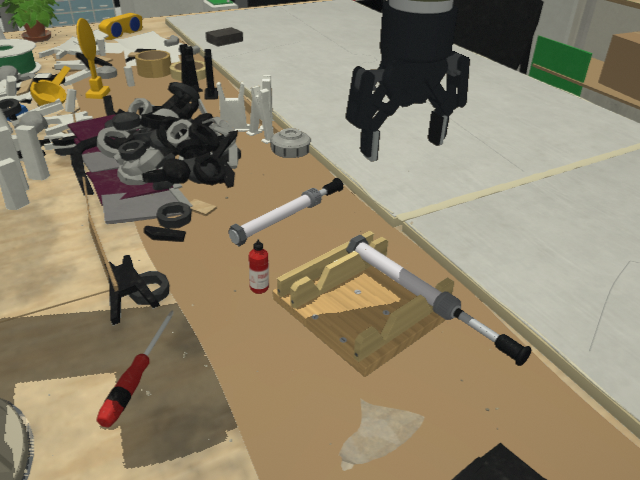

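View pics/side0.png

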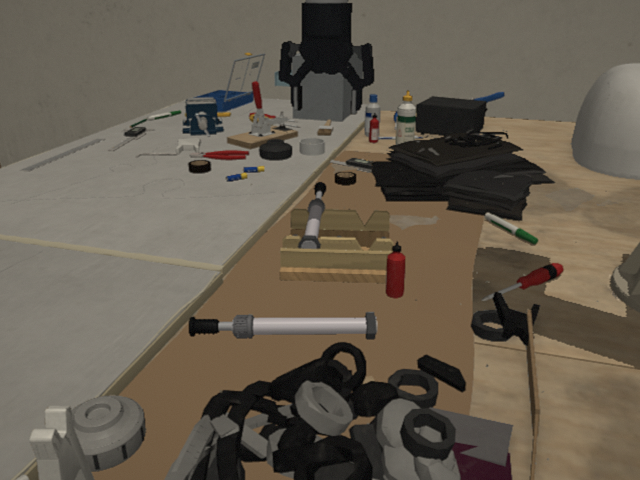

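The scene view shows the loose rod with its plug at (237,234) and knob at (338,185). The red bottle is at (258,268). The cradle's closed end is at the far side, around (330,265), its free lane is on the left, and the finished rod's knob is at (515,348). The side view agrees: plug (371,326), knob (203,326). Next I'll fit silhouettes in both views.

Create fit.py:
```python
from h import *
from scipy.optimize import minimize
a=np.linspace(0,2*np.pi,24,endpoint=False)
def cyl(x0,x1,d,zc=.016): return np.array([[x,d/2*np.cos(t),zc+d/2*np.sin(t)] for x in(x0,x1) for t in a])
def rodparts(q): return [cyl(-.07,.078,.022),cyl(.078,.09,.035),cyl(-.098,-.07,.032),cyl(-.118-q,-.098,.012),cyl(-.146-q,-.116-q,.020),cyl(-.152-q,-.146-q,.027)]
def box(x0,x1,y0,y1,z0,z1): return np.array([[x,y,z] for x in(x0,x1) for y in(y0,y1) for z in(z0,z1)])
def cradle():
    P=[box(-.072,.116,-.09,.09,0,.018),box(.094,.104,-.09,.09,.018,.0475)]
    for x0,x1 in((-.06,-.05),(.064,.074)):
        P.append(box(x0,x1,-.09,.09,.018,.026))
        for l,r,L,R in((-.09,-.062,-.09,-.045),(-.028,.028,-.045,.045),(.062,.09,.045,.09)):
            P.append(np.array([[x,y,z] for x in(x0,x1) for y,z in((l,.0555),(r,.0555),(L,.026),(R,.026))]))
    return P
def bott(): 
    c=lambda z0,z1,r:np.array([[r*np.cos(t),r*np.sin(t),z] for z in(z0,z1) for t in a])
    return [c(0,.062,.014),c(.062,.072,.009),c(.072,.088,.006)]
S=4
def render(p,parts,v,z=0):
    c,s=np.cos(v[2]),np.sin(v[2]); m=np.zeros((480*S//2,640*S//2),np.uint8)
    for P in parts:
        X=np.c_[v[0]+c*P[:,0]-s*P[:,1],v[1]+s*P[:,0]+c*P[:,1],P[:,2]+z]
        cv2.fillConvexPoly(m,cv2.convexHull(((proj(p,X)+.5)*S/2*16).astype(np.int32)),1,shift=4)
    return m>0
def fit(parts,v0,obs,z=0,ign=None):
    ob=[(p,cv2.resize(r.astype(np.uint8),None,fx=S/2,fy=S/2,interpolation=0)>0,None if g is None else cv2.resize(g.astype(np.uint8),None,fx=S/2,fy=S/2,interpolation=0)>0) for p,r,g in obs]
    def cost(v):
        e=0
        for p,r,g in ob:
            m=render(p,parts,v,z); k=np.ones_like(r) if g is None else ~g
            e+=1-(m&r&k).sum()/max(1,((m|r)&k).sum())
        return e
    best=None
    v=np.array(v0,float)
    for sc in(.02,.006,.003):
        sim=np.vstack([v]+[v+d for d in np.diag([sc,sc,sc*6])])
        o=minimize(cost,v,method='Nelder-Mead',options=dict(initial_simplex=sim,xatol=1e-5,fatol=1e-5,maxiter=150)); v=o.x
    return v,o.fun/len(ob)
```

Create run1.py:
```python
from fit import *
np.set_printoptions(precision=4,suppress=True)
ps={n:shot(n) for n in('scene','side')}
g=lambda l,n:nets.outline_of(l,ps[n])[0]['region']
M={l:{n:g(l,n) for n in ps} for l in('rod','cradle','set_rod','thread_lock')}
sc,sd=ps['scene'],ps['side']
a_,b_=plane(sc,[[237,234],[338,185]],.016); print('ends',a_,b_)
d=a_-b_; v0=[*(a_-d*.36)[:2],np.arctan2(d[1],d[0])]
ob=lambda l:[(ps[n],M[l][n],None) for n in ps]
R=fit(rodparts(0),v0,ob('rod')); print('rod',R)
for n in ps: print(n,fit(rodparts(0),v0,[(ps[n],M['rod'][n],None)]))
a_,b_=plane(sc,[[357,243],[520,350]],.048); d=a_-b_; print(a_,b_)
v0=[*(a_-d*.31)[:2],np.arctan2(d[1],d[0])]
Q=fit(rodparts(.045),v0,ob('set_rod'),z=.032); print('set',Q)
v=Q[0]; c0=[v[0]-np.sin(v[2])*.045,v[1]+np.cos(v[2])*.045,v[2]]
k=np.ones((9,9),np.uint8)
C=fit(cradle(),c0,[(ps[n],M['cradle'][n],cv2.dilate(M['set_rod'][n].astype(np.uint8),k)>0) for n in ps]); print('cradle',c0,C)
for n in ps: print(n,fit(cradle(),c0,[(ps[n],M['cradle'][n],cv2.dilate(M['set_rod'][n].astype(np.uint8),k)>0)]))
B=fit(bott(),[*plane(sc,[[258,288]],0)[0][:2],0],ob('thread_lock')); print('bottle',B)
for n in ps:
    im=ps[n]['image'].copy()
    for parts,v,z in((rodparts(0),R[0],0),(rodparts(.045),Q[0],.032),(cradle(),C[0],0),(bott(),B[0],0)):
        m=cv2.resize(render(ps[n],parts,v,z).astype(np.uint8),(640,480),interpolation=0)
        cs,_=cv2.findContours(m,0,1); cv2.drawContours(im,cs,-1,(0,255,0),1)
    im=im[150:390,180:560] if n=='scene' else im[150:390,150:530]
    globals()['i_'+n]=cv2.resize(im,None,fx=1.25,fy=1.25)[:, :, ::-1]
cv2.imwrite('pics/fit1.png',cv2.resize(np.vstack([i_scene,i_side]),None,fx=1,fy=1))
```

```bash
python3 run1.py
```

```text
Traceback (most recent call last):
  File "run1.py", line 5, in <module>
    M={l:{n:g(l,n) for n in ps} for l in('rod','cradle','set_rod','thread_lock')}
            ~^^^^^
  File "run1.py", line 4, in <lambda>
    g=lambda l,n:nets.outline_of(l,ps[n])[0]['region']
                 ~~~~~~~~~~~~~~~~~~~~~~~~^^^
IndexError: list index out of range
```

Run:
```python
s=open('run1.py').read()
s=s.replace("g=lambda l,n:nets.outline_of(l,ps[n])[0]['region']","""def g(l,n):
    p=ps[n]
    for i in range(4):
        r=nets.outline_of(l,p)
        if r and r[0]['confidence']>.4: return r[0]['region']
        p=shot(n)
    raise SystemExit('missed '+l+n)""")
open('run1.py','w').write(s)
```

```bash
python3 run1.py
```

```text
ends [0.4465 0.2359 0.016 ] [0.67   0.2991 0.016 ]
rod (array([ 0.5267,  0.2604, -2.8449]), np.float64(0.06974560337894059))
scene (array([ 0.5255,  0.2591, -2.8435]), np.float64(0.0639519707648134))
side (array([ 0.5274,  0.2612, -2.8492]), np.float64(0.060939635945032045))
[0.581  0.0906 0.048 ] [ 0.6405 -0.1815  0.048 ]
set (array([0.5956, 0.0013, 1.786 ]), np.float64(0.19512499626634378))
cradle [np.float64(0.5516326430163014), np.float64(-0.008310492691014186), np.float64(1.7859703524677912)] (array([ 0.5524, -0.0078,  1.7873]), np.float64(0.05071099014933805))
scene (array([ 0.5518, -0.0073,  1.7938]), np.float64(0.023463851004546066))
side (array([ 0.5542, -0.0088,  1.7769]), np.float64(0.06983974240349389))
bottle (array([0.4333, 0.118 , 0.0778]), np.float64(0.12789449401712027))
```

View pics/fit1.png

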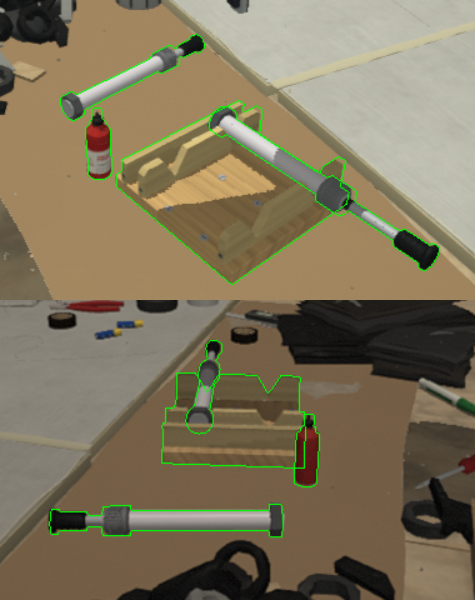

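The fits lie on the image outlines:
- **Rod:** (0.527, 0.260), yaw -2.845
- **Cradle:** (0.552, -0.008), yaw 1.787
- **Bottle:** (0.433, 0.118)

I'll move above the rod first.

Emit:
pendant:
  segments:
    - {"xyz": [0.05,-0.01,0.005],"turn_vec": [0,0,-0.18]}
    - {"xyz": [0.1,-0.02,0.01],"turn_vec": [0,0,-0.36]}
    - {"xyz": [0.14,-0.03,0.02],"turn_vec": [0,0,-0.54]}
    - {"xyz": [0.18,-0.035,0.03],"turn_vec": [0,0,-0.72]}
    - {"xyz": [0.21,-0.04,0.04],"turn_vec": [0,0,-0.9]}
    - {"xyz": [0.23,-0.043,0.05],"turn_vec": [0,0,-1.08]}
    - {"xyz": [0.25,-0.046,0.06],"turn_vec": [0,0,-1.26]}
    - {"xyz": [0.26,-0.0486,0.06],"turn_vec": [0,0,-1.44]}
  aperture: 0.085

```text
clock: 2.55
tcp_pos: [0.5256, 0.2609, 0.1703]
orientation: [-0.001, 0.062, 0.998, -0.0]
wrist_force: [-0.1, 0.0, -0.2]
finger_gap: 0.0852
grip_force: 0.0
```

Emit:
pendant:
  segments:
    - {"turn_vec": [0,0,-0.18]}
    - {"turn_vec": [0,0,-0.36]}
    - {"turn_vec": [0,0,-0.427]}
    - {"turn_vec": [0,0,-0.427]}

```text
clock: 3.05
tcp_pos: [0.5265, 0.26, 0.1713]
orientation: [0.0, -0.147, 0.989, -0.0]
wrist_force: [-0.3, 0.2, -0.0]
finger_gap: 0.0847
grip_force: 0.0
```

Create to.py:
```python
# python3 to.py x y z [heading]: offset from present pose in tool axes
import sys; from h import *; from scipy.spatial.transform import Rotation as Ro
s=env.get_state(); q=s['orientation']; R=Ro.from_quat([*q[1:],q[0]]).as_matrix()
v=[float(k) for k in sys.argv[1:]]; hd=np.arctan2(R[1,0],R[0,0])
print('tcp',s['tcp_pos'].round(4),'heading',hd.round(4),'zax',R[:,2].round(4),'q',s['joint_pos'].round(2),'t',s['clock'])
print('d',(R.T@(np.array(v[:3])-s['tcp_pos'])).round(4),'rz',[round(-((v[3]-hd+np.pi)%(2*np.pi)-np.pi),4)] if len(v)>3 else '')
```

```bash
python3 to.py .5267 .2604 .003 -2.845
```

```text
tcp [0.5265 0.26   0.1713] heading -2.8461 zax [ 1.e-04 -0.e+00 -1.e+00] q [ 0.32  0.36 -0.04  1.17 -0.    0.03] t 3.05
d [-0.0003  0.0003  0.1683] rz [np.float64(-0.0011)]
```

Emit:
pendant:
  segments:
    - {"xyz": [0,0,0.05]}
    - {"xyz": [0,0,0.1]}
    - {"xyz": [0,0,0.14]}
    - {"xyz": [0,0,0.16]}
    - {"xyz": [0,0,0.167]}
    - {"xyz": [0,0,0.167]}

```text
clock: 3.8
tcp_pos: [0.5266, 0.26, 0.0045]
orientation: [0.0, -0.147, 0.989, -0.0]
wrist_force: [0.4, 0.9, 0.5]
finger_gap: 0.0849
grip_force: 0.0
```

Emit:
pendant:
  segments:
    - {}
    - {}
    - {}
    - {}
    - {}
    - {}
    - {}
    - {}
  aperture: 0.01
  grip_force: 40

```text
clock: 4.8
tcp_pos: [0.5268, 0.2602, 0.005]
orientation: [0.0, -0.148, 0.989, 0.0]
wrist_force: [-0.8, 0.9, 5.1]
finger_gap: 0.0205
grip_force: 39.1
```

Emit:
pendant:
  segments:
    - {"xyz": [0,0,-0.01]}
    - {"xyz": [0,0,-0.04]}
    - {"xyz": [0,0,-0.09]}
    - {"xyz": [0,0,-0.14]}
    - {"xyz": [0,0,-0.175]}
    - {"xyz": [0,0,-0.175]}

```text
clock: 5.55
tcp_pos: [0.5282, 0.2605, 0.1824]
orientation: [0.003, -0.148, 0.989, 0.0]
wrist_force: [0.0, 0.6, -3.0]
finger_gap: 0.0207
grip_force: 39.4
```

```bash
python3 to.py .5083 -.0174 .18 1.788
```

```text
tcp [0.5282 0.2605 0.1824] heading -2.8454 zax [ 0.0056  0.0017 -1.    ] q [ 0.32  0.35 -0.02  1.19 -0.    0.03] t 5.55
d [ 0.1001 -0.26    0.0018] rz [np.float64(1.6498)]
```

Emit:
pendant:
  segments:
    - {"xyz": [0.01,-0.03,0],"turn_vec": [0,0,0.15]}
    - {"xyz": [0.02,-0.07,0],"turn_vec": [0,0,0.32]}
    - {"xyz": [0.04,-0.11,0],"turn_vec": [0,0,0.49]}
    - {"xyz": [0.05,-0.15,0],"turn_vec": [0,0,0.66]}
    - {"xyz": [0.07,-0.19,0],"turn_vec": [0,0,0.83]}
    - {"xyz": [0.08,-0.22,0],"turn_vec": [0,0,1.0]}
    - {"xyz": [0.09,-0.24,0],"turn_vec": [0,0,1.17]}
    - {"xyz": [0.1,-0.26,0],"turn_vec": [0,0,1.33]}

```text
clock: 6.55
tcp_pos: [0.5051, -0.0186, 0.177]
orientation: [-0.002, 0.497, 0.868, -0.001]
wrist_force: [-0.3, 0.3, -2.5]
finger_gap: 0.02
grip_force: 39.6
```

Emit:
pendant:
  segments:
    - {"turn_vec": [0,0,0.16]}
    - {"turn_vec": [0,0,0.3]}
    - {"turn_vec": [0,0,0.32]}
    - {"turn_vec": [0,0,0.32]}

```text
clock: 7.05
tcp_pos: [0.506, -0.0177, 0.1782]
orientation: [-0.001, 0.626, 0.78, -0.0]
wrist_force: [0.8, 0.1, -2.5]
finger_gap: 0.0203
grip_force: 39.6
```

```bash
python3 to.py .5083 -.0174 .18 1.788
```

Create run2.py:
```python
import sys; from fit import *
np.set_printoptions(precision=4,suppress=True)
zu=float(sys.argv[1]); v0=[float(k) for k in sys.argv[2:5]]; q=float(sys.argv[5]); f=sys.argv[6]
ps={n:shot(n) for n in('scene','side')}; ob=[]
for n in ps:
    rs=[x for x in nets.outline_of('rod',ps[n])]
    m=cv2.resize(render(ps[n],rodparts(q),v0,zu).astype(np.uint8),(640,480),interpolation=0)>0
    r=max(rs,key=lambda x:(x['region']&m).sum(),default=None)
    if r: print(n,'iou0',(r['region']&m).sum()/(r['region']|m).sum(),r['confidence']); ob.append((ps[n],r['region'],None))
if ob: R=fit(rodparts(q),v0,ob,z=zu); print('both',R); [print(fit(rodparts(q),v0,[o],z=zu)) for o in ob]
out=[]
for n in ps:
    im=ps[n]['image'].copy()
    for parts,v,z in((rodparts(q),R[0] if ob else v0,zu),):
        m=cv2.resize(render(ps[n],parts,v,z).astype(np.uint8),(640,480),interpolation=0)
        cs,_=cv2.findContours(m,0,1); cv2.drawContours(im,cs,-1,(0,255,0),1)
    c=proj(ps[n],[[v0[0],v0[1],zu+.016]])[0].astype(int); x=np.clip(c[0]-150,0,340); y=np.clip(c[1]-150,0,180)
    out.append(im[y:y+300,x:x+300,::-1])
cv2.imwrite('pics/'+f,cv2.resize(np.hstack(out),None,fx=1.33,fy=1.33))
```

```bash
python3 run2.py .1804 .5083 -.0174 1.788 0 carry.png
```

```text
tcp [ 0.506  -0.0177  0.1782] heading 1.7899 zax [-1.9e-03  4.0e-04 -1.0e+00] q [-0.19  0.21 -0.23  1.14 -0.    1.16] t 7.05
d [-0.0002  0.0023 -0.0018] rz [np.float64(0.0019)]
scene iou0 0.4038326300984529 0.93
side iou0 0.7270935960591133 0.94
both (array([ 0.5034, -0.0219,  1.7549]), np.float64(0.37382098928760554))
(array([ 0.4979, -0.0272,  1.78  ]), np.float64(0.24335686950897428))
(array([ 0.5042, -0.0026,  1.7905]), np.float64(0.21325000000000005))
```

View pics/carry.png

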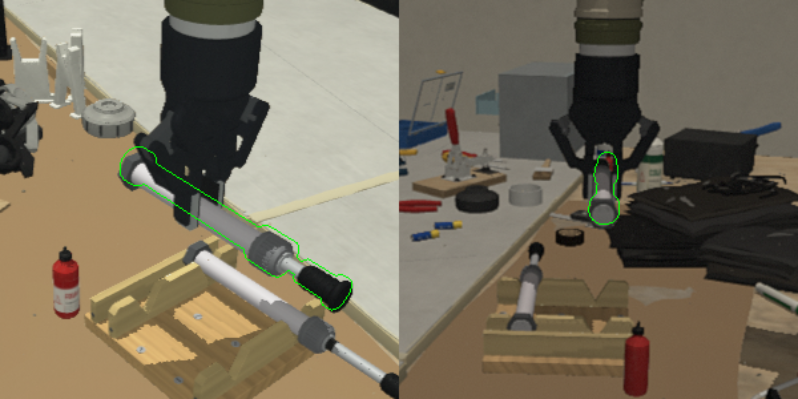

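In the scene view the rod hangs level in the fingers with its plug away at (140,165) and its knob near (330,290), which is the right way round. The fit was off because I gave a wrong height and ignored the part hidden by the fingers. I'll refit with height and pitch free and the fingers masked.

Create run3.py:
```python
import sys; from fit import *
np.set_printoptions(precision=4,suppress=True)
# x y z(axis) yaw pitch q ; tcp finger mask
def rend(p,parts,v):
    c,s=np.cos(v[3]),np.sin(v[3]); cp,sp=np.cos(v[4]),np.sin(v[4]); m=np.zeros((960,1280),np.uint8)
    for P in parts:
        X0=P[:,0]*cp-(P[:,2]-.016)*sp; Z=P[:,0]*sp+(P[:,2]-.016)*cp
        X=np.c_[v[0]+c*X0-s*P[:,1],v[1]+s*X0+c*P[:,1],v[2]+Z]
        cv2.fillConvexPoly(m,cv2.convexHull(((proj(p,X)+.5)*2*16).astype(np.int32)),1,shift=4)
    return m>0
def up(r): return cv2.resize(r.astype(np.uint8),(1280,960),interpolation=0)>0
def measure(v0,q,n_sh=1,mask_at=None,label='rod',free=(1,1,1,1,1)):
    ob=[]
    for n in('scene','side')*n_sh:
        p=shot(n); rs=nets.outline_of(label,p); m=rend(p,rodparts(q),v0)
        r=max(rs,key=lambda x:(up(x['region'])&m).sum(),default=None)
        if r is None: print('missed',n); continue
        ig=np.zeros_like(m)
        if mask_at is not None:
            b=box(-.02,.02,-.06,.06,-.018,.2); ig=rend(p,[b+[0,0,.016]],[*mask_at,v0[3],0])
        ob.append((p,up(r['region']),~ig)); print(n,round(r['confidence'],2))
    fr=np.array(free,bool); v0=np.array(v0,float)
    def full(w): v=v0.copy(); v[fr]=w; return v
    def cost(w):
        v=full(w); e=0
        for p,r,k in ob:
            m=rend(p,rodparts(q),v); e+=1-(m&r&k).sum()/((m|r)&k).sum()
        return e/len(ob)
    w=v0[fr]
    for s in(.02,.008,.004):
        st=np.array([s,s,s,s*6,s*6])[fr]; o=minimize(cost,w,method='Nelder-Mead',options=dict(initial_simplex=np.vstack([w,w+np.diag(st)]),xatol=1e-5,fatol=1e-5,maxiter=300)); w=o.x
    return full(w),o.fun
if __name__=='__main__':
    t=env.get_state()['tcp_pos']
    v,e=measure([t[0],t[1],t[2]+.011,1.79,0],0,2,[t[0],t[1],t[2]+.013]); print(v,e,'tcp',t)
    c=np.array([.5522,-.0077]);y=1.787; d=v[:2]-c; print('cradle xy',d@[np.cos(y),np.sin(y)],d@[-np.sin(y),np.cos(y)],'clock',env.get_state()['clock'])
```

```bash
python3 run3.py
```

```text
scene 0.6
side 0.9
scene 0.58
side 0.68
[ 0.508  -0.0171  0.1897  1.7956  0.0355] 0.09587858381502093 tcp [ 0.5066 -0.0177  0.1791]
cradle xy 0.00031916723304278166 0.04513938188807544 clock 7.65
```

Emit:
pendant:
  segments:
    - {"xyz": [0,0,0.04],"turn_vec": [0,0,0.006]}
    - {"xyz": [0,0,0.08],"turn_vec": [0,0,0.006]}
    - {"xyz": [0,0,0.11],"turn_vec": [0,0,0.006]}
    - {"xyz": [0,0,0.12],"turn_vec": [0,0,0.006]}
    - {"xyz": [0,0,0.12],"turn_vec": [0,0,0.006]}

```text
clock: 8.28
tcp_pos: [0.5066, -0.0179, 0.0593]
orientation: [-0.0, 0.629, 0.778, -0.0]
wrist_force: [0.3, 0.3, -2.3]
finger_gap: 0.0207
grip_force: 39.5
```

Run:
```python
from run3 import *
s=env.get_state(); t=s['tcp_pos']; print(s['wrist_force'],t)
v,e=measure([t[0],t[1],t[2]+.011,1.79,0],0,2,[t[0],t[1],t[2]+.013]); print(v,e)
c=np.array([.5522,-.0077]);y=1.787; d=v[:2]-c; print('cradle xy',d@[np.cos(y),np.sin(y)],d@[-np.sin(y),np.cos(y)],'clock',env.get_state()['clock'])
o=[]
for n in('scene','side'):
    p=shot(n); c=proj(p,[[.508,-.017,.05]])[0].astype(int); o.append(cv2.resize(p['image'][c[1]-75:c[1]+75,c[0]-75:c[0]+75,::-1],(400,400),interpolation=cv2.INTER_CUBIC))
cv2.imwrite('pics/low.png',np.hstack(o))
```

```text
[ 0.2661  0.2608 -2.2723] [ 0.5066 -0.0179  0.0593]
scene 0.72
side 0.72
scene 0.55
side 0.59
[ 0.5089 -0.0181  0.0705  1.7834  0.0448] 0.11017350109074336
cradle xy -0.0008262491378377753 0.04453971181825019 clock 8.675
```

View pics/low.png

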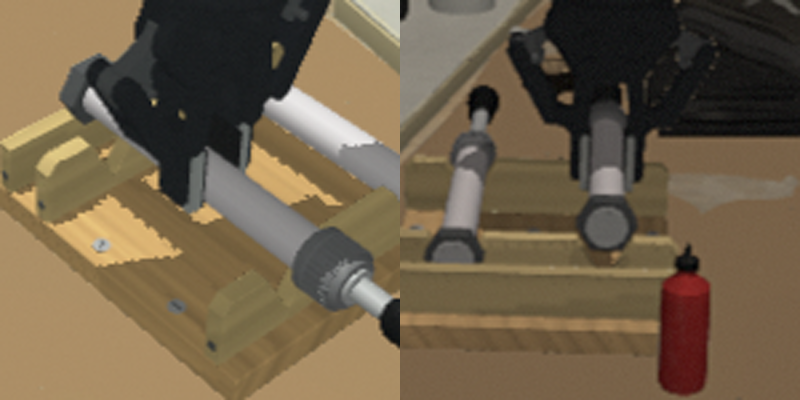

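The rod is above the lane with the plug over the slot. It is about 0.04 rad plug-high, so I'll level it while lowering.

Emit:
pendant:
  segments:
    - {"xyz": [0,0,0.005],"turn_vec": [0,-0.02,0]}
    - {"xyz": [0,0,0.01],"turn_vec": [0,-0.04,0]}
    - {"xyz": [0,0,0.015],"turn_vec": [0,-0.04,0]}
    - {"xyz": [0,0,0.018],"turn_vec": [0,-0.04,0]}
    - {"xyz": [0,0,0.018],"turn_vec": [0,-0.04,0]}

```text
clock: 9.4
tcp_pos: [0.5066, -0.0179, 0.041]
orientation: [0.015, 0.629, 0.777, -0.013]
wrist_force: [0.6, 0.3, -2.5]
finger_gap: 0.0205
grip_force: 39.6
```

Emit:
pendant:
  segments:
    - {"xyz": [0,0,0.002]}
    - {"xyz": [0,0,0.004]}
    - {"xyz": [0,0,0.005]}
    - {"xyz": [0,0,0.005]}

```text
clock: 9.9
tcp_pos: [0.5079, -0.0182, 0.0372]
orientation: [0.017, 0.628, 0.778, -0.012]
wrist_force: [1.7, 0.5, 5.0]
finger_gap: 0.0204
grip_force: 40.4
```

Create m.py:
```python
from run3 import *
q=float(sys.argv[1]); s=env.get_state(); t=s['tcp_pos']
v,e=measure([.5083,-.0174,.048,1.787,0],q,2,[*t[:2],t[2]+.013]); print(v,e)
c=np.array([.5522,-.0077]);y=1.787; d=v[:2]-c; print('cradle xy',d@[np.cos(y),np.sin(y)],d@[-np.sin(y),np.cos(y)],'clock',env.get_state()['clock'])
```

```bash
python3 m.py 0
```

```text
scene 0.9
missed side
scene 0.94
side 0.8
[ 0.507  -0.0194  0.0541  1.7906  0.0548] 0.18711901495819935
cradle xy -0.0017385855841431548 0.04669558397527578 clock 10.3
```

Create look.py:
```python
from h import *; import sys
x,y,z,h=[float(k) for k in sys.argv[2:6]]; h=int(h)
o=[]
for n in('scene','side'):
    p=shot(n); c=proj(p,[[x,y,z]])[0].astype(int); o.append(cv2.resize(p['image'][c[1]-h:c[1]+h,c[0]-h:c[0]+h,::-1],(400,400),interpolation=cv2.INTER_CUBIC))
cv2.imwrite('pics/'+sys.argv[1],np.hstack(o))
```

```bash
python3 look.py seat.png .505 0 .05 70
```

```text
(no output)
```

View pics/seat.png

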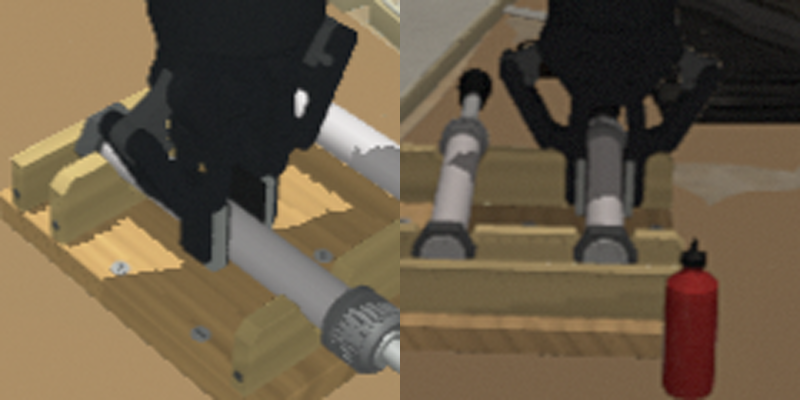

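In the side view both plugs sit in the cross slot behind the plain upright, at the same level: (605,245) for this rod and (445,243) for the finished one. It's seated, so I'll let go.

Emit:
pendant:
  segments:
    - {}
    - {}
    - {}
    - {}
  aperture: 0.05

```text
clock: 10.9
tcp_pos: [0.5065, -0.0181, 0.0361]
orientation: [0.015, 0.629, 0.777, -0.013]
wrist_force: [-0.4, -0.2, 0.1]
finger_gap: 0.0498
grip_force: 0.0
```

Emit:
pendant:
  segments:
    - {"xyz": [0,0,-0.02]}
    - {"xyz": [0,0,-0.06],"turn_vec": [0,0.02,0]}
    - {"xyz": [0,0,-0.1],"turn_vec": [0,0.04,0]}
    - {"xyz": [0,0,-0.12],"turn_vec": [0,0.04,0]}
    - {"xyz": [0,0,-0.12],"turn_vec": [0,0.04,0]}

```text
clock: 11.52
tcp_pos: [0.507, -0.0137, 0.1578]
orientation: [0.002, 0.629, 0.778, 0.001]
wrist_force: [-0.4, 0.1, -1.2]
finger_gap: 0.0503
grip_force: 0.0
```

Run:
```python
from run3 import *
v,e=measure([.5083,-.0174,.048,1.787,0],0,2); print(v,e)
c=np.array([.5522,-.0077]);y=1.787; d=v[:2]-c; print('cradle xy',d@[np.cos(y),np.sin(y)],d@[-np.sin(y),np.cos(y)])
v,e=measure([.5956,.0013,.048,1.786,0],.045,2,label='set_rod'); print('set',v,e)
```

```bash
python3 to.py .5366 -.1463 .160 1.788
```

```text
scene 0.69
side 0.73
scene 0.87
missed side
[ 0.5085 -0.0182  0.046   1.7948  0.007 ] 0.14087076987130023
cradle xy -0.0008834069970593186 0.04492635413516398
scene 0.86
side 0.79
scene 0.68
side 0.97
set [0.5968 0.0024 0.0464 1.7906 0.0035] 0.17455509456360224
tcp [ 0.5058 -0.0134  0.1562] heading 1.7818 zax [ 1.e-04 -0.e+00 -1.e+00] q [-0.19  0.22 -0.27  1.08 -0.    1.17] t 12.325
d [-0.1364  0.0023 -0.0038] rz [np.float64(-0.0062)]
```

Emit:
pendant:
  segments:
    - {"xyz": [-0.05,0.001,0],"turn_vec": [0,0,-0.006]}
    - {"xyz": [-0.1,0.002,0],"turn_vec": [0,0,-0.006]}
    - {"xyz": [-0.13,0.002,0],"turn_vec": [0,0,-0.006]}
    - {"xyz": [-0.1369,0.002,0],"turn_vec": [0,0,-0.006]}
    - {"xyz": [-0.1369,0.002,0],"turn_vec": [0,0,-0.006]}

```text
clock: 12.95
tcp_pos: [0.5361, -0.1467, 0.156]
orientation: [-0.0, 0.627, 0.779, 0.0]
wrist_force: [0.2, 0.5, -0.6]
finger_gap: 0.05
grip_force: 0.0
```

```bash
python3 to.py .5359 -.1469 .030 1.788
```

```text
tcp [ 0.5361 -0.1467  0.156 ] heading 1.7872 zax [-5.e-04  6.e-04 -1.e+00] q [-0.41  0.31 -0.15  1.12  0.    0.94] t 12.95
d [-0.0003 -0.0002  0.126 ] rz [np.float64(-0.0008)]
```

Emit:
pendant:
  segments:
    - {"xyz": [0,0,0.05]}
    - {"xyz": [0,0,0.09]}
    - {"xyz": [0,0,0.11]}
    - {"xyz": [0,0,0.12]}
    - {"xyz": [0,0,0.126]}
    - {"xyz": [0,0,0.126]}

```text
clock: 13.7
tcp_pos: [0.5367, -0.1466, 0.0307]
orientation: [0.0, 0.626, 0.78, 0.0]
wrist_force: [-0.1, 0.9, -0.4]
finger_gap: 0.05
grip_force: 0.0
```

```bash
python3 to.py .5359 -.1469 .030 1.788 && python3 look.py knob.png .53 -.11 .05 80
```

```text
tcp [ 0.5367 -0.1466  0.0307] heading 1.7883 zax [ 7.e-04 -2.e-04 -1.e+00] q [-0.41  0.42 -0.32  0.83  0.    0.94] t 13.7
d [-0.0001 -0.0009  0.0007] rz [np.float64(0.0003)]
```

View pics/knob.png

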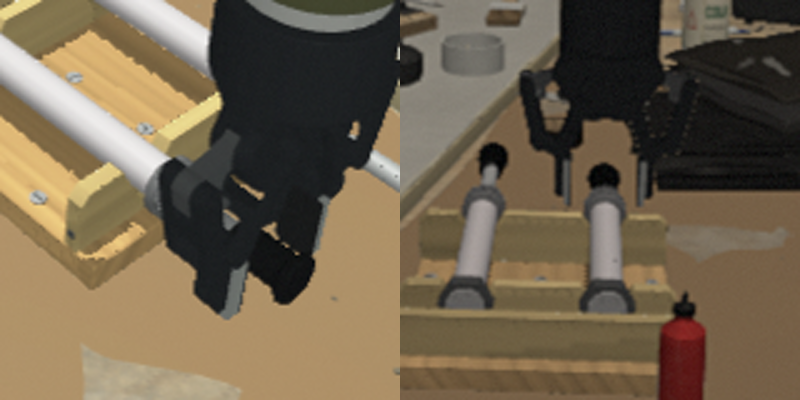

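In the side view the fingers straddle the knob evenly: (565) and (645) about the knob at (603,178). I'll close on the waist.

Emit:
pendant:
  segments:
    - {}
    - {}
    - {}
    - {}
    - {}
    - {}
  aperture: 0.005
  grip_force: 50

```text
clock: 14.55
tcp_pos: [0.5368, -0.1471, 0.0304]
orientation: [0.0, 0.626, 0.779, 0.0]
wrist_force: [0.3, -0.5, 2.5]
finger_gap: 0.0179
grip_force: 48.8
```

Emit:
pendant:
  segments:
    - {"xyz": [-0.002,0,0]}
    - {"xyz": [-0.005,0,0]}
    - {"xyz": [-0.008,0,0]}
    - {"xyz": [-0.01,0,0]}
    - {"xyz": [-0.01,0,0]}

```text
clock: 15.18
tcp_pos: [0.5384, -0.1565, 0.03]
orientation: [-0.0, 0.626, 0.779, 0.0]
wrist_force: [2.1, 4.5, 1.5]
finger_gap: 0.0184
grip_force: 48.8
```

```bash
python3 to.py .5359 -.1469 .030
```

```text
tcp [ 0.5384 -0.1565  0.03  ] heading 1.7877 zax [-2.e-04  6.e-04 -1.e+00] q [-0.43  0.43 -0.31  0.83  0.    0.93] t 15.175
d [ 0.0099 -0.0004  0.    ] rz
```

Emit:
pendant:
  segments:
    - {"xyz": [-0.005,0,0]}
    - {"xyz": [-0.012,0,0]}
    - {"xyz": [-0.019,0,0]}
    - {"xyz": [-0.026,0,0]}
    - {"xyz": [-0.032,0,0]}
    - {"xyz": [-0.036,0,0]}
    - {"xyz": [-0.036,0,0]}
    - {"xyz": [-0.036,0,0]}

```text
clock: 16.18
tcp_pos: [0.5454, -0.1895, 0.0296]
orientation: [-0.002, 0.626, 0.78, 0.001]
wrist_force: [1.4, 9.8, 2.4]
finger_gap: 0.0184
grip_force: 48.9
```

```bash
python3 to.py .5359 -.1469 .030
```

Run:
```python
from run3 import *
s=env.get_state(); print('axial',s['wrist_force']@[-.2146,.9767,0],s['wrist_force'])
v,e=measure([.5085,-.0195,.047,1.787,0],.043,2,[.546,-.19,.045]); print(v,e)
c=np.array([.5522,-.0077]);y=1.787; d=v[:2]-c; print('cradle xy',d@[np.cos(y),np.sin(y)],d@[-np.sin(y),np.cos(y)])
v,e=measure([.5956,.0013,.048,1.786,0],.045,2,label='set_rod'); print('set',v,e)
```

```bash
python3 look.py pull.png .545 -.13 .05 60
```

```text
tcp [ 0.5454 -0.1895  0.0296] heading 1.7889 zax [-0.0014  0.0043 -1.    ] q [-0.48  0.46 -0.26  0.85  0.    0.88] t 16.175
d [ 0.0436 -0.0001 -0.0002] rz 
axial 9.311273750628597 [1.3775 9.8361 2.3756]
scene 0.81
side 0.61
scene 0.71
side 0.93
[ 0.5099 -0.0209  0.046   1.7891  0.0226] 0.14158428399490972
cradle xy -0.003820669891366698 0.0441006143377085
scene 0.58
side 0.63
missed scene
side 0.89
set [0.5958 0.0007 0.0485 1.798  0.0135] 0.29363380818556856
```

View pics/pull.png

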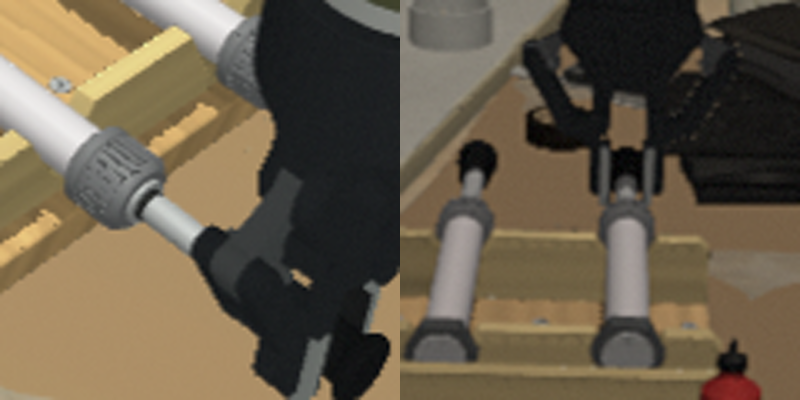

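The scene view shows the dark band partly out of the collar, from (140,203) to (157,213), with bright rod beyond it. The rod is against the upright at x = -3.8 mm. I'll measure the intensity profile along the rod.

Create prof.py:
```python
from h import *; import sys
c=np.array([.5522,-.0077]);y=1.787; ex=np.array([np.cos(y),np.sin(y)]); ey=np.array([-ex[1],ex[0]])
p=shot('scene'); g=cv2.cvtColor(p['image'],cv2.COLOR_RGB2GRAY).astype(np.float32)
xs=np.arange(-90,-150,-1.)
R=p['R']; cam=-R.T@p['t']
for off in(0,2):
    X=np.array([[*(c+ex*x/1e3+ey*(.0448+off/1e3)),.047+.005] for x in xs]); uv=proj(p,X).astype(np.float32)
    i=cv2.remap(g,uv[:,0:1],uv[:,1:2],cv2.INTER_LINEAR).ravel()
    print(off,' '.join(f'{int(-x)}:{int(k)}' for x,k in zip(xs,i)))
```

```bash
python3 prof.py; python3 to.py .5471 -.1978 .030 1.788
python3 -c "
from h import *; print(env.get_state()['wrist_force'])"
```

```text
0 90:143 91:138 92:139 93:126 94:135 95:131 96:119 97:101 98:96 99:147 100:172 101:131 102:82 103:39 104:48 105:82 106:150 107:185 108:184 109:185 110:184 111:185 112:186 113:183 114:182 115:183 116:183 117:183 118:184 119:183 120:181 121:181 122:181 123:181 124:182 125:177 126:149 127:74 128:35 129:29 130:29 131:30 132:30 133:29 134:31 135:40 136:54 137:58 138:59 139:58 140:58 141:59 142:58 143:59 144:59 145:58 146:49 147:36 148:31 149:29
2 90:115 91:112 92:99 93:120 94:141 95:138 96:127 97:110 98:96 99:133 100:183 101:152 102:93 103:48 104:49 105:91 106:174 107:199 108:201 109:201 110:201 111:201 112:200 113:199 114:200 115:200 116:200 117:200 118:200 119:199 120:200 121:199 122:199 123:199 124:199 125:198 126:184 127:102 128:39 129:31 130:30 131:30 132:31 133:31 134:31 135:38 136:53 137:59 138:60 139:60 140:60 141:59 142:59 143:60 144:61 145:60 146:55 147:43 148:32 149:31
tcp [ 0.5454 -0.1894  0.0296] heading 1.7889 zax [-0.0015  0.0043 -1.    ] q [-0.47  0.46 -0.26  0.85  0.    0.88] t 17.125
d [-0.0086 -0.0002 -0.0005] rz [np.float64(0.0009)]
[ 0.69211217 10.49098602  1.99535019]
```

About 4 mm of the 8 mm band is out, so the draw is about 41 mm. Arm travel and force agree. I'll pull 4.5 mm more.

Emit:
pendant:
  segments:
    - {"xyz": [-0.002,0,0]}
    - {"xyz": [-0.0035,0,0]}
    - {"xyz": [-0.0045,0,0]}
    - {"xyz": [-0.0045,0,0]}

```text
clock: 17.62
tcp_pos: [0.5462, -0.1934, 0.0295]
orientation: [-0.002, 0.626, 0.78, 0.001]
wrist_force: [0.6, 11.5, 1.8]
finger_gap: 0.0182
grip_force: 49.0
```

```bash
python3 prof.py && python3 -c "
from h import *; s=env.get_state(); print(s['wrist_force'],s['tcp_pos'])" && python3 m.py .045; python3 look.py end.png .545 -.13 .05 50
```

```text
0 90:142 91:130 92:134 93:125 94:135 95:131 96:119 97:101 98:96 99:147 100:171 101:130 102:82 103:39 104:38 105:38 106:38 107:39 108:43 109:60 110:126 111:180 112:185 113:183 114:182 115:182 116:183 117:183 118:184 119:181 120:179 121:180 122:180 123:181 124:181 125:178 126:178 127:178 128:179 129:179 130:171 131:131 132:62 133:33 134:30 135:30 136:30 137:29 138:29 139:30 140:41 141:54 142:58 143:58 144:58 145:59 146:58 147:58 148:57 149:59
2 90:115 91:112 92:97 93:119 94:142 95:139 96:126 97:108 98:95 99:132 100:183 101:151 102:93 103:49 104:42 105:41 106:41 107:42 108:46 109:72 110:144 111:195 112:199 113:200 114:200 115:199 116:200 117:200 118:200 119:200 120:200 121:199 122:199 123:200 124:199 125:199 126:198 127:198 128:198 129:198 130:194 131:158 132:81 133:37 134:29 135:29 136:29 137:30 138:30 139:30 140:39 141:53 142:58 143:59 144:60 145:60 146:60 147:59 148:60 149:59
[ 1.07689331 10.81546963  1.18341961] [ 0.54624279 -0.19341516  0.02949009]
scene 0.93
side 0.73
scene 0.78
side 0.78
[ 0.51   -0.0213  0.0463  1.7882  0.0355] 0.1344694168058382
cradle xy -0.004232093787393672 0.044123173863334864 clock 18.075
```

View pics/end.png

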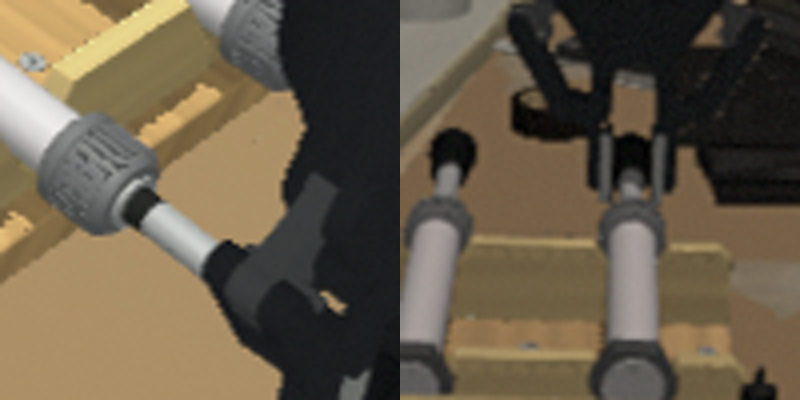

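The whole band is now out, about 8 mm visible between (102) and (110) with no bright gap behind it, so the draw is about 45 mm. The fit suggests the plug end may be slightly raised by a small downward push on the knob. I'll ease the hand up 1.5 mm and check.

Emit:
pendant:
  segments:
    - {"xyz": [-0.0002,0,-0.0007]}
    - {"xyz": [-0.0003,0,-0.0015]}
    - {"xyz": [-0.0003,0,-0.0015]}
    - {"xyz": [-0.0003,0,-0.0015]}

```text
clock: 18.68
tcp_pos: [0.5458, -0.1935, 0.0304]
orientation: [-0.003, 0.626, 0.78, 0.001]
wrist_force: [1.2, 11.2, -1.0]
finger_gap: 0.0181
grip_force: 48.9
```

```bash
python3 m.py .045 && python3 prof.py | head -1 | cut -c1-230; python3 m.py .045;  python3 -c "
from h import *; s=env.get_state(); print(s['wrist_force'],s['tcp_pos'])"; python3 look.py plug.png .49 .06 .05 45
```

```text
scene 0.86
side 0.63
scene 0.71
side 0.84
[ 0.5097 -0.0223  0.0472  1.7797  0.0193] 0.1503941820593441
cradle xy -0.0051115526888442404 0.04460322100002013 clock 19.075
0 90:139 91:127 92:127 93:137 94:136 95:127 96:113 97:96 98:101 99:151 100:161 101:118 102:63 103:29 104:38 105:40 106:39 107:39 108:55 109:102 110:162 111:186 112:185 113:185 114:185 115:185 116:186 117:185 118:183 119:183 120:18
scene 0.67
side 0.77
scene 0.88
side 0.63
[ 0.5098 -0.0213  0.0474  1.7867  0.0343] 0.13995510824161864
cradle xy -0.004180041002800072 0.04428239210151095 clock 19.525
[ 1.29523238 10.76001417  0.03351274] [ 0.54580678 -0.19341037  0.03042357]
```

View pics/plug.png

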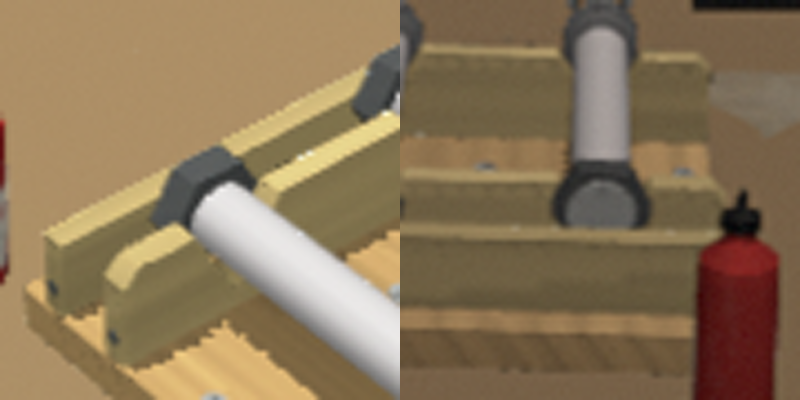

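No views left, so I'll compare plug position numerically with the released, seated state. The saved `knob.png` holds the side crop.

Create cmp.py:
```python
from h import *
np.set_printoptions(precision=2,suppress=True)
ref=cv2.imread('pics/knob.png')[:,400:]; p=shot('side')
c=proj(p,[[.53,-.11,.05]])[0].astype(int); im=p['image'][c[1]-80:c[1]+80,c[0]-80:c[0]+80,::-1]
cur=cv2.resize(im,(400,400),interpolation=cv2.INTER_CUBIC)
C=np.array([.5522,-.0077]);y=1.787; ex=np.array([np.cos(y),np.sin(y)]); ey=np.array([-ex[1],ex[0]])
W=lambda x,z:np.r_[C+ex*x+ey*.045,z]
px=lambda X:(proj(p,[X])[0]-c+80)*2.5
for nm,x in(('plug',.0895),('collar',-.07),('set plug',None)):
    X=W(x,.048) if x is not None else np.r_[C+ex*.0895-ey*.045,.048]
    u=px(X).astype(int); h=22 if nm!='collar' else 20
    T=ref[u[1]-h:u[1]+h,u[0]-h:u[0]+h]; S=cur[u[1]-h-15:u[1]+h+15,u[0]-h-15:u[0]+h+15]
    m=cv2.matchTemplate(S,T,cv2.TM_CCOEFF_NORMED); _,b,_,l=cv2.minMaxLoc(m)
    dx=(px(X-np.r_[ex*.0033,0])-px(X)); dz=px(X+[0,0,.001])-px(X)
    print(nm,u,'shift',np.array(l)-15,round(b,2),'expected for -3.3mm',dx,'per mm up',dz)
```

```bash
python3 cmp.py; python3 prof.py|head -1|cut -c60-180
```

```text
plug [204 307] shift [-2 -1] 0.89 expected for -3.3mm [-0.04 -2.22] per mm up [ 0.06 -1.43]
collar [203 215] shift [ 0 -2] 0.99 expected for -3.3mm [-0.03 -1.64] per mm up [ 0.05 -1.27]
set plug [ 62 303] shift [0 0] 1.0 expected for -3.3mm [ 0.44 -2.19] per mm up [-0.01 -1.42]
:101 99:150 100:162 101:119 102:65 103:30 104:37 105:38 106:38 107:39 108:55 109:103 110:162 111:185 112:185 113:185 114:
```

The plug has not risen and the collar moved only by the expected slide along the lane. The finished rod shows no shift. The visible band is about 8 mm, so the draw is about 45 mm. Handing in.

```bash
python3 -c "
from h import *; print(env.hand_in()); s=env.get_state(); print(s['clock'],s['tcp_pos'],s['wrist_force'])"
```

```text
the job is handed in; nothing more can be done
None
the job is handed in; nothing more can be done
```

I handed the job in: the rod is seated in the free lane and the gripper is holding its knob about 45 mm out, with the whole dark band showing. The finished rod showed no movement and the bottle was still standing; the hand-in gave no verdict.

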